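# Open the touch-latch bench cabinet

## Task

Open the blue cabinet: press its door near the free edge so that the touch catch lets go and the door springs ajar by itself, then reach behind the door's free edge with a fingertip and push it wide open, until it stands about square to the cabinet, and leave it there. Only touch and push: do not squeeze or force the door, and do not pick up or disturb the jar, discs, beaker or flange. Leave the yellow cabinet shut.

Things in the scene. Friction and masses are not known exactly. Their poses are not given: they have to be found in the camera images.
- blue_cab: White cabinet with blue top and door, 200 wide (y) x 160 deep (x) x 200 mm high, fixed. Origin: centre of underside; own x from front to back, y left, z up. Handleless door covers the front: 196 x 196 x 14 mm, inner face at own x -86 mm (6 mm ahead of the carcass), outer at -100. Hinge axis vertical on the left (+y) side (own y +100 mm), free edge right (-y). Flat closed top. Catch parts inside below 60 mm height.
- blue_door (a joint): Blue door angle: 0 shut and latched, grows opening towards the robot, stop 1.6. Cannot be pulled open; pushing the free edge in about 5 mm (to -0.03, its stop; about 4 N at the edge, rigid beyond) frees the catch; once let go, a spring swings it ajar to about 0.4. Then it moves freely, damped (under 2 N at the edge), and stays where left. It does not latch again.
- blue_press (a point): Good place to press: on the outer face of the blue door, 170 mm from the hinge axis (28 mm from the free edge) and 25 mm below the cabinet's top. Moves with the door; its axes lie along the cabinet's while the door is shut.
- blue_hinge (a point): Point on the vertical hinge axis of the blue door, at the height of the cabinet's top (200 mm). The axis lies in the plane of the door's inner face.
- yellow_cab: White cabinet with yellow top and door, 200 wide (y) x 160 deep (x) x 200 mm high, fixed. Origin: centre of underside; own x from front to back, y left, z up. Handleless door covers the front: 196 x 196 x 14 mm, inner face at own x -86 mm (6 mm ahead of the carcass), outer at -100. Hinge axis vertical on the right (-y) side (own y -100 mm), free edge left (+y). Flat closed top. Catch parts inside below 60 mm height.
- yellow_door (a joint): Yellow door angle: 0 shut and latched, grows opening towards the robot, stop 1.6. Cannot be pulled open; pushing the free edge in about 5 mm (to -0.03, its stop; about 4 N at the edge, rigid beyond) frees the catch; once let go, a spring swings it ajar to about 0.4. Then it moves freely, damped (under 2 N at the edge), and stays where left. It does not latch again.
- jar: Amber jar with a black cap, 44 mm across, 55 mm high, standing towards the back of the blue cabinet's top. Origin: centre of its underside.
- discs: Stack of red and dark discs fixed together, 40 mm across, 50 mm high, standing towards the back of the yellow cabinet's top. Origin: centre of its underside.
- beaker: Glass beaker, 64 mm across the rim, 80 mm high, on the bench to the left. Origin: centre of its underside.
- flange: Turned steel flange piece, foot 70 mm across, 50 mm high, on the bench to the right. Origin: centre of its underside.
Things that resemble listed ones, but are neither listed nor needed, are in the scene too. Leave any pink look-alike of the beaker alone.

How it is judged:
By the outcome, as a careful person would: the job done as asked, in the order asked, and still so for the second after the job is handed in, with the robot touching nothing.
It also fails if it takes over 48 s, if anything falls off the work surface, if the arm or the gripper's body presses on something with over 40 N, if the wrist force passes 120 N, or if a joint passes its speed limit or range.

## Robot

A 7-joint arm with a two-finger parallel gripper is mounted at the origin on the work surface. World frame = base frame: x ahead of the robot, y to its left, z up, the work surface at z = 0. Lengths are in m, angles in rad, forces in N, time in s.
With the tool pointing down it reaches from about 0.35 to 0.9 m from the base axis. Payload 8.1 kg.
Tool frame: the origin (TCP) lies midway between the tips of the shut fingers; the grasp point (between the pads) lies 19 mm behind it (arm.hold_point_z is the distance from the TCP to the grasp point, in m); z points along the fingers, y is the direction in which the jaws open and shut (so a half turn about z gives the same grasp; the last joint's range is limited). The gripper opens to 92 mm and grips with 3 to 60 N. Pads are 19 mm wide; open, the fingers measure 130 mm over their backs; the gripper's body (75 mm by 190 mm) begins 47 mm behind the grasp point.
Start: joints at [1.174, 0.434, 0.025, 1.573, -0.012, 1.134, -0.075], TCP at [0.181, -0.598, 0.227] pointing down, gripper open.
Joint ranges: [-2.62, 2.62], [-0.44, 2.09], [-1.27, 1.32], [0.08, 2.57], [-1.32, 4.46], [0.12, 2], [-2.74, 2.74]. Speed limits (rad/s): [2.22, 2.22, 3.01, 3.01, 3.14, 3.14, 3.14].

## Interface

Orientations are given as a rotation vector (axis times angle).
In Python, from cell import arm gives the robot as it stands.
- The arm moves only by the shell command python3 -m pendant 'ROWS' [FORCE]. ROWS is JSON, a list of rows, each a list of 3 entries, a list of its own where there are three numbers: the shift along the tool's x, y, z in m, then the turn, a rotation vector about the tool's x, y, z in degrees, then the finger opening in m, from 0 to 0.0918. A call has 1 to 10 rows; each row shifts and turns the commanded pose from where the row before left it, along the tool's axes as they then stand; what a row does not reach is not made up. A row lasts 1/8 s, in which the tool goes at most 62.5 mm and 10.7 degrees, less where a joint would pass 70% of its speed; a pose out of reach is approached as far as the arm can. A call with a gripper value outside its range is refused whole. The fingers move at their own pace and stop on an object; FORCE is the grip in N (left out, the last holds). Time passes only in rows, so rows that do not move let the fingers close. It gives the time, the measured TCP pose, the force and the opening at its end, in the units of the state.
- arm.observe(): the state, without advancing time (a new reading comes with each control period).
- arm.get_image(name): name is "scene" or "top" or "wrist"; returns (picture, depth): 420x560x3 uint8, red, green, blue; 420x560 float32, m along the optical axis (not along the pixel's ray), 0 where there is no reading.
- arm.camera_params(name): a dict with "fovy" (degrees; the focal length in pixels is half the picture's height over the tangent of half this angle, whatever the lens; pixels are square), "cx", "cy" (the principal point, pixels), "rvec" (rotation vector, rad) and "tvec" (3), from world to camera coordinates, as OpenCV has them; the wrist camera has in their place "mount" (4x4, takes a point from camera to tool coordinates, whose origin is the TCP and whose axes are the flange's). Camera axes: x right, y down, z forward; pixel columns grow to the right and rows downward; lengths in m; the calibration is good to about 2 mm. A picture is of the moment at which its call begins: read the wrist's pose just before it. camera_params takes no time and is no camera call.
- arm.sign_off(): hands the job in, once; it reports no verdict.
Trained networks look in the newest picture that a camera, given by its name, has taken for a name from the list of things; names that differ only in an ending like _2 or _b are one class to them, and where a whole thing is asked for, a point or a joint stands for the part that bears it (a point fixed in the world has none). Each returns a list of dicts, best first, with "conf" (0 to 1); they miss things now and then, are a little off and sometimes report something else, mostly with a low value. They report only what shows in the picture. A call takes as long as a camera call. They do not tell look-alikes from the thing itself.
- arm.look_for(camera, label): "rect" ([centre column, centre row, width, height] in pixels, round what is visible of it).
- arm.masks_of(camera, label): "pixels" (420x560 bool, what is visible of it) and "rect" ([centre column, centre row, width, height] in pixels, round what is visible of it).
The state is a dict: "clock": time; "joints": joint angles; "dq": joint speeds; "joint_efforts": joint torques, N m; "position": TCP position; "ee_rot": TCP orientation; "force": force on the tool from outside, world axes, zero at the start; "ft_torque": the same for the moment, N m; "width": opening from 0.0 (shut) to 1.0 (fully open).
Only numpy, scipy, OpenCV 4.12 (cv2) and the standard library are available. Lean on these libraries where they do the work, as an engineer would, in place of code of your own. Each camera call takes 0.05 s, during which the arm holds its last target.

## Working session

There is one attempt and no reset: what is moved stays moved. The work goes in short steps, Python scripts to look and compute and a shell command to move; the robot and the scene stay as the last step left them, time stands still between calls to the robot, and variables do not carry over. Pictures are saved under pics/ and viewed, and the job is handed in when it is done.

```bash
ls; mkdir -p pics
python3 - <<'E'
from cell import arm
import cv2
print(arm.observe())
for n in("scene","top"):
    im,d=arm.get_image(n); cv2.imwrite(f"pics/{n}0.png",im[:,:,::-1]); print(n,arm.camera_params(n))
print(arm.camera_params("wrist"))
E
```

```text
pics
{'clock': 0.0, 'joints': array([ 1.17436414,  0.43519388,  0.02497176,  1.57411816, -0.01158812,
        1.13400771, -0.07505482]), 'dq': array([-0.00024712, -0.00015293,  0.00027478,  0.00037142, -0.0005476 ,
       -0.00105185,  0.00046924]), 'joint_efforts': array([ 4.18532190e-04, -6.67857385e+01,  9.84610990e-01, -3.14459467e+01,
       -6.08460652e-02,  4.32016351e-02,  2.20818333e-04]), 'position': array([ 0.18080219, -0.59772721,  0.2259549 ]), 'ee_rot': array([-3.10623426e+00, -4.59638072e-01,  5.99591824e-04]), 'force': array([0.54758234, 0.18093084, 0.03307304]), 'ft_torque': array([ 0.02627001, -0.00809396, -0.00733042]), 'width': 0.9997331924840209}
scene {'fovy': 53.897548843858424, 'cx': 282.54653746356774, 'cy': 207.89261915552365, 'rvec': array([ 0.54263409,  3.00247039, -0.4652109 ]), 'tvec': array([ 0.55747071, -0.18497225,  1.25275361])}
top {'fovy': 46.48790905011461, 'cx': 280.67218496463573, 'cy': 205.43188491190156, 'rvec': array([ 2.15289913, -2.21670213,  0.09685767]), 'tvec': array([0.03477756, 0.62698618, 1.47120127])}
{'fovy': 65.89458501781078, 'cx': 277.77233150048596, 'cy': 213.1414432474828, 'mount': array([[ 1.31901184e-04, -9.61585701e-01, -2.74504868e-01,
         7.50432932e-02],
       [ 9.99999991e-01,  1.35724484e-04,  5.06533804e-06,
        -5.34527201e-04],
       [ 3.23862749e-05, -2.74504866e-01,  9.61585710e-01,
        -1.58016228e-01],
       [ 0.00000000e+00,  0.00000000e+00,  0.00000000e+00,
         1.00000000e+00]])}
```

View pics/scene0.png

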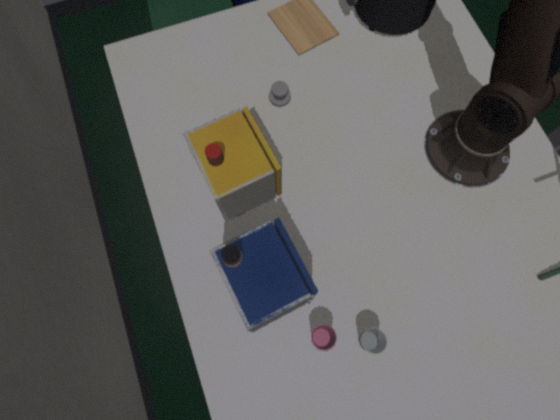

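View pics/top0.png

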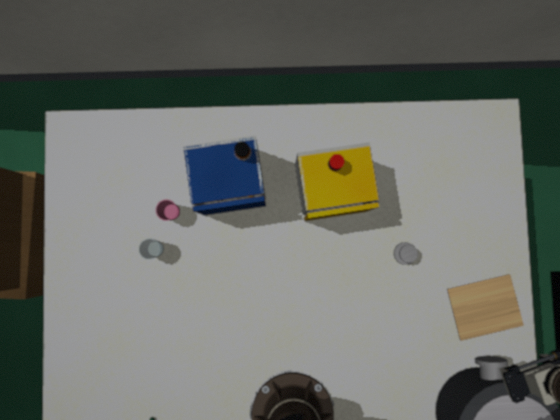

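The scene picture shows the blue cabinet at about (263,273) and the yellow one at (235,155). In the top picture, blue is at (227,177) with its door front at row ~208, and yellow is at (338,183). The beaker is at (152,249) and the pink look-alike at (168,211). Next I measure the poses.

```bash
cat > h.py <<'E'
import numpy as np, cv2
from cell import arm
from scipy.spatial.transform import Rotation as R
def cam(n):
    p=arm.camera_params(n); f=210/np.tan(np.radians(p['fovy']/2))
    if n=="wrist":
        s=arm.observe(); T=np.eye(4);T[:3,:3]=R.from_rotvec(s['ee_rot']).as_matrix();T[:3,3]=s['position']
        return f,p['cx'],p['cy'],T@p['mount']
    T=np.eye(4);T[:3,:3]=R.from_rotvec(p['rvec']).as_matrix();T[:3,3]=p['tvec']
    return f,p['cx'],p['cy'],np.linalg.inv(T)
def cloud(n):
    f,cx,cy,T=cam(n); im,d=arm.get_image(n)
    v,u=np.mgrid[:420,:560]
    P=np.stack([(u-cx)/f*d,(v-cy)/f*d,d],-1)
    return im,d,P@T[:3,:3].T+T[:3,3]
E
python3 - <<'E'
from h import *
for n in("top","scene"):
    im,d,P=cloud(n)
    np.savez(f"{n}.npz",im=im,d=d,P=P)
    hsv=cv2.cvtColor(im,cv2.COLOR_RGB2HSV)
    for nm,lo,hi in(("blue",100,125),("yellow",20,32)):
        m=(hsv[...,0]>lo)&(hsv[...,0]<hi)&(hsv[...,1]>120)&(abs(P[...,2]-.2)<.015)&(d>0)
        print(n,nm,m.sum(),np.median(P[m],0), cv2.minAreaRect((P[m][:,:2]*1000).astype(np.float32)))
    for l in("blue_cab","blue_door","yellow_cab","jar","discs","beaker","flange"):
        for r in arm.masks_of(n,l)[:2]:
            q=r['pixels']&(d>0)
            print(n,l,round(r['conf'],2),np.round(r['rect']),np.round(np.median(P[q],0),3),np.round(np.percentile(P[q],[2,98],axis=0),3).tolist())
E
```

```text
top blue 3719 [0.69713006 0.17704922 0.19956689] ((700.9475708007812, 169.1458740234375), (170.1212158203125, 192.04827880859375), 6.880146503448486)
top yellow 4039 [ 0.67254811 -0.14453163  0.19930353] ((674.9989013671875, -141.50726318359375), (170.29733276367188, 198.57736206054688), 6.918398380279541)
top blue_cab 0.72 [224. 176.  82.  77.] [0.694 0.175 0.199] [[0.611, 0.072, 0.018], [0.792, 0.267, 0.205]]
top blue_door 0.86 [229. 207.  79.  23.] [0.621 0.16  0.185] [[0.607, 0.067, 0.006], [0.653, 0.253, 0.202]]
top yellow_cab 0.59 [338. 185.  85.  80.] [ 0.672 -0.135  0.199] [[0.586, -0.237, 0.009], [0.768, -0.036, 0.205]]
top jar 0.58 [244. 153.  16.  22.] [0.757 0.115 0.253] [[0.741, 0.098, 0.216], [0.777, 0.134, 0.259]]
top discs 0.67 [338. 162.  17.  18.] [ 0.72  -0.13   0.248] [[0.704, -0.149, 0.215], [0.741, -0.113, 0.254]]
top beaker 0.92 [149. 248.  28.  24.] [0.507 0.416 0.033] [[0.479, 0.377, -0.003], [0.536, 0.443, 0.083]]
top beaker 0.92 [168. 210.  22.  25.] [0.622 0.365 0.032] [[0.593, 0.326, -0.001], [0.65, 0.384, 0.083]]
top flange 0.76 [406. 253.  22.  20.] [ 0
[... 872 characters left out ...]
 -0.351  0.044] [[0.44, -0.386, 0.002], [0.502, -0.329, 0.054]]
scene jar 0.68 [232. 255.  22.  18.] [0.761 0.123 0.254] [[0.742, 0.1, 0.206], [0.78, 0.138, 0.258]]
scene jar 0.23 [295. 255.  44.  79.] [0.626 0.161 0.197] [[0.61, 0.068, 0.149], [0.641, 0.255, 0.201]]
scene discs 0.86 [216. 156.  15.  20.] [ 0.723 -0.121  0.248] [[0.707, -0.145, 0.209], [0.739, -0.112, 0.253]]
scene beaker 0.89 [373. 342.  30.  25.] [0.499 0.409 0.031] [[0.479, 0.378, 0.001], [0.538, 0.434, 0.082]]
scene beaker 0.8 [324. 337.  26.  31.] [0.615 0.356 0.016] [[0.591, 0.327, 0.0], [0.649, 0.383, 0.082]]
scene flange 0.79 [280.  95.  21.  27.] [ 0.474 -0.351  0.045] [[0.44, -0.385, 0.005], [0.501, -0.329, 0.054]]
```

Run:
```python
from h import *
a=np.radians(6.87); c,s=np.cos(a),np.sin(a)
for n in("top","scene"):
    D=np.load(n+".npz"); P=D['P'];d=D['d']
    Q=P-np.array([.70,.17,0]); X=c*Q[...,0]+s*Q[...,1]; Y=-s*Q[...,0]+c*Q[...,1];Z=P[...,2]
    m=(abs(Z-.2)<.012)&(abs(X)<.14)&(abs(Y)<.14)&(d>0)
    print(n,np.percentile(X[m],[0.3,1,2,98,99,99.7]).round(4),np.percentile(Y[m],[.3,1,2,98,99,99.7]).round(4))
    # front face points
    f=(Z>.06)&(Z<.185)&(X<-.06)&(X>-.14)&(abs(Y)<.09)&(d>0)
    print('face',f.sum(), np.percentile(X[f],[5,25,50,75,95]).round(4) if f.sum() else '')
    if f.sum()>50: print(np.degrees(np.arctan(np.polyfit(Y[f],X[f],1)[0])))
    h=np.histogram(X[m],np.arange(-.12,.1,.005)); print(h[0])
st=arm.observe(); M=R.from_rotvec(st['ee_rot']).as_matrix(); print(M.round(3))
```

```text
top [-0.0836 -0.0826 -0.081   0.0934  0.0951  0.0965] [-0.0994 -0.0981 -0.0961  0.0958  0.0979  0.0991]
face 243 [-0.0839 -0.0836 -0.0834 -0.0833 -0.083 ]
0.3929322230580889
[  0   0   0   0   0   0   0 112 133 133  11 113 131 134 142 138 134 132
 133 135 136 128 137 133 135 131 139 131 131 138 131 118 114 103 104 103
 106 101 107 112 111 128 136]
scene [-0.0829 -0.0818 -0.08    0.0935  0.0949  0.0961] [-0.1001 -0.0985 -0.0964  0.0957  0.0975  0.0988]
face 153 [-0.0701 -0.0699 -0.0698 -0.0696 -0.0695]
0.041782716758842674
[  0   0   0   0   0   0   0 127 177 197  40 119 193 182 191 190 192 190
 189 194 188 190 194 192 194 194 190 188 201 197 189 165 157 149 145 145
 153 156 164 184 200 203 203]
[[ 0.957  0.29   0.   ]
 [ 0.29  -0.957 -0.   ]
 [ 0.     0.    -1.   ]]
```

Run:
```python
from h import *
im,d,P=cloud("wrist"); cv2.imwrite("pics/w0.png",im[:,:,::-1])
```

```text
(no output)
```

View pics/w0.png

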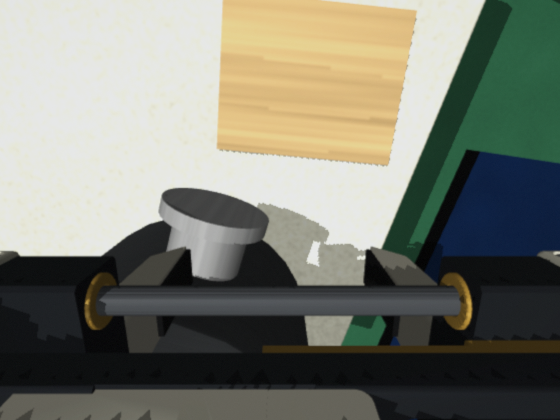

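The wrist view shows the open fingers at (150,300) and (410,300) with the bench below. The blue cabinet's origin is near (0.716, 0.172), yaw 6.85°. I turn the tool to match the cabinet, shut the fingers and travel over.

```bash
python3 -m pendant '[[[0,0,0],[0,0,10],0],[[0.026,-0.035,0],[0,0,0],0],[[0.026,-0.035,0],[0,0,0],0],[[0.026,-0.035,0],[0,0,0],0],[[0.026,-0.035,0],[0,0,0],0],[[0.026,-0.035,0],[0,0,0],0],[[0.026,-0.035,0],[0,0,0],0],[[0.026,-0.035,0],[0,0,0],0],[[0.026,-0.035,0],[0,0,0],0],[[0.026,-0.035,0],[0,0,0],0]]' 10
python3 -m pendant '[[[0.026,-0.035,0],[0,0,0],0],[[0.026,-0.035,0],[0,0,0],0],[[0.026,-0.035,0],[0,0,0],0],[[0.026,-0.035,0],[0,0,0],0],[[0.026,-0.035,0],[0,0,0],0],[[0.026,-0.035,0],[0,0,0],0],[[0.026,-0.035,0],[0,0,0],0],[[0,0,0],[0,0,0],0],[[0,0,0],[0,0,0],0]]'
cat >> h.py <<'E'
O=np.array([.7164,.172,0]); YAW=np.radians(6.85); C=R.from_euler('z',YAW).as_matrix()
def own(p): return (np.asarray(p)-O)@C
def st():
    s=arm.observe(); print('t',round(s['clock'],2),'own',own(s['position']).round(4),'F own',(s['force']@C).round(2),'w',round(s['width'],3)); 
    M=C.T@R.from_rotvec(s['ee_rot']).as_matrix(); print('tool axes own',M.round(3).tolist())
E
python3 -c "
from h import *
st()
im,d,P=cloud('wrist'); cv2.imwrite('pics/w1.png',im[:,:,::-1])"
```

```text
clock: 2.2
position: [0.3765, -0.2565, 0.227]
ee_rot: [3.136, 0.187, 0.001]
force: [-0.4, -0.2, -0.1]
width: 0.012
clock: 3.32
position: [0.5272, 0.0067, 0.2265]
ee_rot: [3.136, 0.187, -0.001]
force: [-0.1, -0.7, 0.4]
width: 0.005
t 3.33 own [-0.2076 -0.1415  0.2265] F own [-0.15 -0.7   0.42] w 0.005
tool axes own [[1.0, -0.0, -0.001], [-0.0, -1.0, -0.0], [-0.001, 0.0, -1.0]]
```

View pics/w1.png

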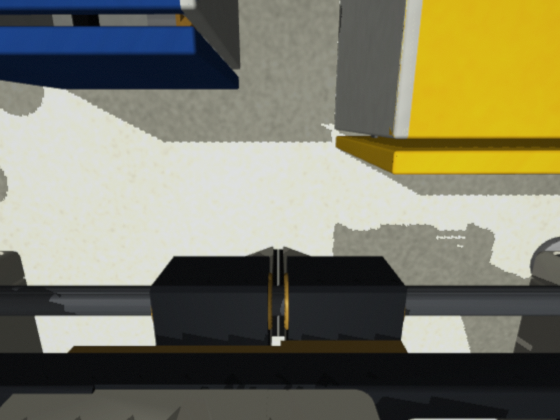

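The wrist view shows the blue door's free edge at about (195-238, 30-88), the yellow door at (395,155), and the shut fingers at (278,300). I use this closer cloud to refine the door face and free edge.

Run:
```python
from h import *
im,d,P=cloud('wrist'); Q=(P-O)@C
hsv=cv2.cvtColor(im,cv2.COLOR_RGB2HSV); b=(hsv[...,0]>95)&(hsv[...,0]<130)&(hsv[...,1]>120)&(d>0)
t=b&(abs(Q[...,2]-.198)<.006); print(t.sum(),np.percentile(Q[t],[1,5,50,95,99],axis=0).round(4))
f=b&(Q[...,2]<.185)&(Q[...,2]>.02)&(Q[...,1]>-.09); print(f.sum(),np.percentile(Q[f],[5,50,95],axis=0).round(4)); print(np.polyfit(Q[f][:,1],Q[f][:,0],1))
e=b&(Q[...,2]<.185)&(Q[...,2]>.02); print(np.percentile(Q[e][:,1],[.2,1,2]))
```

```text
8529 [[-0.0996 -0.0972  0.1932]
 [-0.0992 -0.0916  0.1952]
 [-0.0902 -0.0467  0.1981]
 [-0.0758 -0.003   0.2005]
 [-0.075   0.002   0.2012]]
5608 [[-0.0997 -0.0827  0.0394]
 [-0.0995 -0.0171  0.1264]
 [-0.0993  0.0637  0.1798]]
[ 0.00659302 -0.09910567]
[-0.09804695 -0.09791985 -0.09785191]
```

```bash
python3 -m pendant '[[[0.012,-0.036,0],[0,0,0],0],[[0.012,-0.036,0],[0,10,0],0],[[0,0,0],[0,10,0],0],[[0,0,0],[0,0,0],0]]'; python3 -c "
from h import *
st()"
```

```text
clock: 3.92
position: [0.5377, 0.0796, 0.2246]
ee_rot: [-3.072, -0.184, -0.536]
force: [-0.1, -0.1, -0.0]
width: 0.004
t 3.92 own [-0.1884 -0.0705  0.2246] F own [-0.11 -0.08 -0.04] w 0.004
tool axes own [[0.941, -0.001, 0.339], [0.0, -1.0, -0.003], [0.339, 0.002, -0.941]]
```

```bash
python3 -m pendant '[[[0.0204,0,0.0364],[0,0,0],0],[[0.0204,0,0.0364],[0,0,0],0],[[0,0,0],[0,0,0],0],[[0,0,0],[0,0,0],0]]'; python3 -c "
from h import *
st()
im,d=arm.get_image('wrist'); cv2.imwrite('pics/w2.png',im[:,:,::-1])"
```

```text
clock: 4.42
position: [0.6057, 0.0882, 0.1725]
ee_rot: [-3.069, -0.181, -0.54]
force: [0.4, -0.2, -0.1]
width: 0.006
t 4.42 own [-0.1199 -0.07    0.1725] F own [ 0.41 -0.22 -0.13] w 0.006
tool axes own [[0.94, -0.002, 0.341], [-0.002, -1.0, -0.001], [0.341, 0.0, -0.94]]
```

View pics/w2.png

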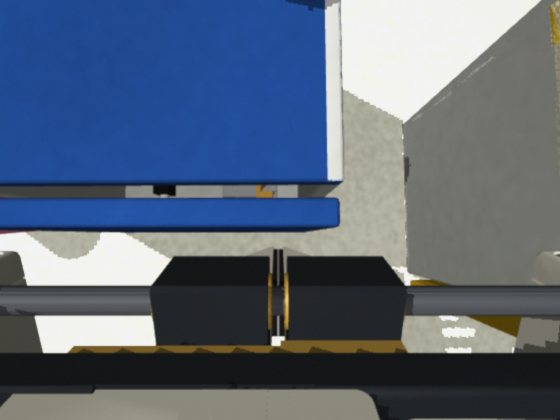

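The wrist view shows the shut fingertips just in front of the blue door (door strip at row ~213, free edge at column 339), the fingers at column 278. Pressing slowly.

```bash
python3 -m pendant '[[[0.0047,0,0.0017],[0,0,0],0],[[0.0028,0,0.001],[0,0,0],0],[[0.0019,0,0.0007],[0,0,0],0],[[0,0,0],[0,0,0],0]]'; python3 -c "
from h import *
st()"
```

```text
clock: 4.97
position: [0.6153, 0.0903, 0.1723]
ee_rot: [-3.068, -0.183, -0.541]
force: [-0.4, 0.8, 1.1]
width: 0.007
t 4.97 own [-0.1101 -0.0691  0.1723] F own [-0.3   0.81  1.12] w 0.007
tool axes own [[0.94, -0.0, 0.342], [-0.0, -1.0, -0.0], [0.342, 0.0, -0.94]]
```

```bash
python3 -m pendant '[[[0.0019,0,0.0007],[0,0,0],0],[[0.0019,0,0.0007],[0,0,0],0],[[0,0,0],[0,0,0],0]]'; python3 -c "
from h import *
st()"
```

```text
clock: 5.35
position: [0.6195, 0.0906, 0.1722]
ee_rot: [-3.068, -0.183, -0.541]
force: [-1.9, -1.2, 2.4]
width: 0.004
t 5.35 own [-0.1059 -0.0692  0.1722] F own [-2.08 -1.01  2.4 ] w 0.004
tool axes own [[0.94, -0.001, 0.342], [-0.0, -1.0, -0.0], [0.342, 0.0, -0.94]]
```

```bash
python3 -m pendant '[[[0.0019,0,0.0007],[0,0,0],0],[[0,0,0],[0,0,0],0]]';python3 -m pendant '[[[0.0009,0,0.0003],[0,0,0],0],[[0,0,0],[0,0,0],0]]'; python3 -c "
from h import *
st()"
```

```text
clock: 5.6
position: [0.6214, 0.0908, 0.1721]
ee_rot: [-3.069, -0.183, -0.541]
force: [-2.9, -1.7, 1.8]
width: 0.006
clock: 5.85
position: [0.6217, 0.0908, 0.172]
ee_rot: [-3.069, -0.183, -0.539]
force: [-6.1, -2.0, 4.5]
width: 0.006
t 5.85 own [-0.1037 -0.0693  0.172 ] F own [-6.31 -1.24  4.49] w 0.006
tool axes own [[0.94, -0.001, 0.341], [-0.0, -1.0, -0.001], [0.341, 0.001, -0.94]]
```

```bash
python3 -m pendant '[[[0.0009,0,0.0003],[0,0,0],0],[[0,0,0],[0,0,0],0]]'; python3 -m pendant '[[[-0.047,0,-0.017],[0,0,0],0],[[-0.047,0,-0.017],[0,0,0],0],[[-0.028,0,-0.01],[0,0,0],0],[[0,0,0],[0,-10,0],0],[[0,0,0],[0,-10,0],0],[[0,0,0],[0,0,0],0]]'; python3 -c "
from h import *
st()
for n in('top','wrist','scene'):
  im,d=arm.get_image(n); cv2.imwrite(f'pics/{n}3.png',im[:,:,::-1])"
```

```text
clock: 6.1
position: [0.622, 0.0908, 0.1719]
ee_rot: [-3.07, -0.183, -0.537]
force: [-10.1, -3.5, 8.4]
width: 0.007
clock: 6.85
position: [0.4976, 0.0765, 0.1718]
ee_rot: [-3.135, -0.186, -0.001]
force: [0.1, -0.2, -0.4]
width: 0.009
t 6.85 own [-0.2287 -0.0687  0.1718] F own [ 0.04 -0.25 -0.4 ] w 0.009
tool axes own [[1.0, -0.001, 0.001], [-0.001, -1.0, 0.002], [0.001, -0.002, -1.0]]
```

View pics/wrist3.png

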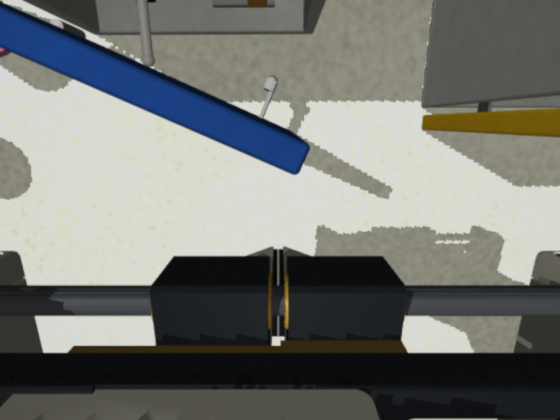

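View pics/scene3.png

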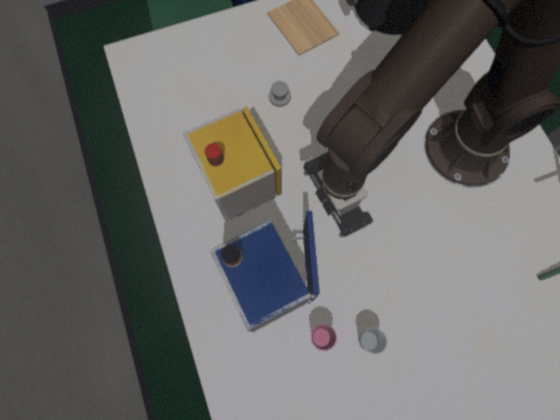

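The wrist picture shows the door ajar at about 0.4, its free edge at (300,158), clear of the shut fingers at (278,300). The scene picture agrees (door from (315,295) to (310,215)), and yellow is still shut. I now go around the free edge through the gap between the cabinets.

```bash
python3 -m pendant '[[[0,0.036,0.008],[0,0,0],0],[[0,0.036,0.008],[0,0,0],0],[[0,0,0],[0,0,0],0],[[0.04,0,0],[0,0,0],0],[[0.04,0,0],[0,0,0],0],[[0.034,0,0],[0,0,0],0],[[0,0,0],[0,0,0],0]]'; python3 -c "
from h import *
st()
for n in('wrist',):
  im,d=arm.get_image(n); cv2.imwrite(f'pics/{n}4.png',im[:,:,::-1])"
```

```text
clock: 7.88
position: [0.6176, 0.0197, 0.156]
ee_rot: [-3.135, -0.189, -0.004]
force: [-0.9, 0.6, -0.9]
width: 0.009
t 7.88 own [-0.1163 -0.1394  0.156 ] F own [-0.82  0.74 -0.88] w 0.009
tool axes own [[1.0, 0.001, 0.003], [0.001, -1.0, 0.001], [0.003, -0.001, -1.0]]
```

View pics/wrist4.png

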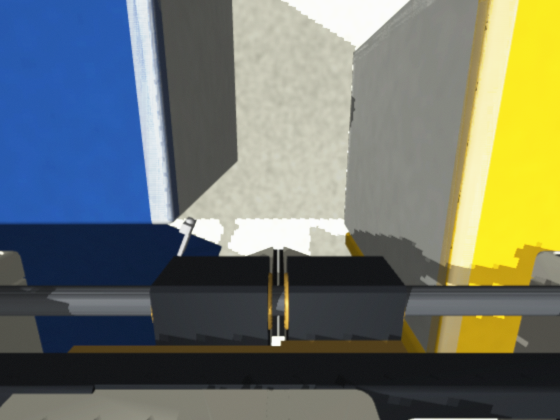

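The wrist view shows the fingers in the gap (278,290), blue carcass to the left and yellow to the right, nothing touching. Now I slide left behind the door.

```bash
python3 -m pendant '[[[0,-0.03,0],[0,0,0],0],[[0,-0.03,0],[0,0,0],0],[[0,-0.022,0],[0,0,0],0],[[0,0,0],[0,0,0],0]]'; python3 -c "
from h import *
st()
for n in('wrist','scene'):
  im,d=arm.get_image(n); cv2.imwrite(f'pics/{n}5.png',im[:,:,::-1])"
```

```text
clock: 8.43
position: [0.6055, 0.1017, 0.1563]
ee_rot: [-3.135, -0.193, -0.0]
force: [0.1, 0.2, 0.6]
width: 0.007
t 8.43 own [-0.1185 -0.0566  0.1563] F own [0.12 0.2  0.58] w 0.007
tool axes own [[1.0, 0.003, 0.0], [0.003, -1.0, 0.001], [0.0, -0.001, -1.0]]
```

View pics/wrist5.png

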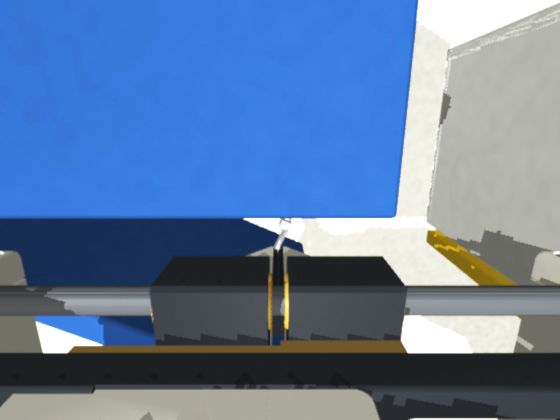

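View pics/scene5.png

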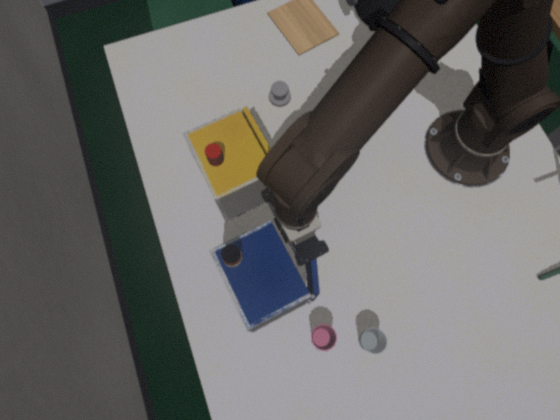

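The finger is now behind the ajar door: in the wrist view the blue door passes in front of and below the finger block around (100,330), with the cabinet top above. Computing arc waypoints.

Run:
```python
import numpy as np
prev=np.array([-.1185,-.0566])
for th in [.4,.5,.6,.7,.8,.9,1.0,1.1,1.2,1.3,1.4,1.5,1.54]:
    r=.165; h=.0095*np.cos(th)+.019*np.sin(th)
    p=np.array([-.086,.1])+r*np.array([-np.sin(th),-np.cos(th)])+h*np.array([np.cos(th),-np.sin(th)])
    d=p-prev; print(th,p.round(4),'tool dx dy',d[0].round(4),(-d[1]).round(4)); prev=p
```

```text
0.4 [-0.1354 -0.0583] tool dx dy -0.0169 0.0017
0.5 [-0.1498 -0.0532] tool dx dy -0.0144 -0.0051
0.6 [-0.1638 -0.0467] tool dx dy -0.014 -0.0065
0.7 [-0.1774 -0.0388] tool dx dy -0.0135 -0.0079
0.8 [-0.1903 -0.0295] tool dx dy -0.0129 -0.0093
0.9 [-0.2023 -0.0188] tool dx dy -0.0121 -0.0106
1.0 [-0.2134 -0.0069] tool dx dy -0.0111 -0.0119
1.1 [-0.2234  0.0062] tool dx dy -0.01 -0.0131
1.2 [-0.2321  0.0205] tool dx dy -0.0087 -0.0143
1.3 [-0.2394  0.0358] tool dx dy -0.0073 -0.0153
1.4 [-0.2451  0.0519] tool dx dy -0.0057 -0.0161
1.5 [-0.2492  0.0688] tool dx dy -0.0041 -0.0168
1.54 [-0.2503  0.0756] tool dx dy -0.0011 -0.0069
```

```bash
python3 -m pendant '[[[-0.0085,0.0008,0],[0,0,0],0],[[-0.0085,0.0008,0],[0,0,0],0],[[-0.0072,-0.0025,0],[0,0,0],0],[[-0.0072,-0.0025,0],[0,0,0],0],[[-0.007,-0.0033,0],[0,0,0],0],[[-0.007,-0.0033,0],[0,0,0],0],[[-0.0067,-0.004,0],[0,0,0],0],[[-0.0067,-0.004,0],[0,0,0],0]]'; python3 -c "
from h import *
st()
for n in('wrist',):
  im,d=arm.get_image(n); cv2.imwrite(f'pics/{n}6.png',im[:,:,::-1])"
```

```text
clock: 9.52
position: [0.5456, 0.1105, 0.156]
ee_rot: [-3.136, -0.187, -0.0]
force: [1.1, -0.3, 0.8]
width: 0.004
t 9.53 own [-0.1769 -0.0407  0.156 ] F own [ 1.06 -0.41  0.82] w 0.004
tool axes own [[1.0, -0.0, 0.0], [-0.0, -1.0, 0.0], [0.0, -0.0, -1.0]]
```

View pics/wrist6.png

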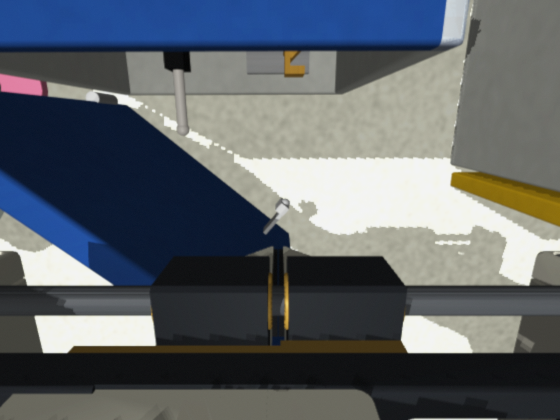

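The door follows (inner face visible from (0,100) to (285,245), open about 0.7) with about 1 N. Continuing along the arc.

```bash
python3 -m pendant '[[[-0.0065,-0.0055,0],[0,0,0],0],[[-0.0065,-0.0055,0],[0,0,0],0],[[-0.006,-0.0053,0],[0,0,0],0],[[-0.006,-0.0053,0],[0,0,0],0],[[-0.0055,-0.006,0],[0,0,0],0],[[-0.0055,-0.006,0],[0,0,0],0],[[-0.005,-0.0065,0],[0,0,0],0],[[-0.005,-0.0065,0],[0,0,0],0]]';  python3 -m pendant '[[[-0.0044,-0.0072,0],[0,0,0],0],[[-0.0044,-0.0072,0],[0,0,0],0],[[-0.0037,-0.0076,0],[0,0,0],0],[[-0.0037,-0.0076,0],[0,0,0],0],[[-0.0028,-0.008,0],[0,0,0],0],[[-0.0028,-0.008,0],[0,0,0],0],[[0,0,0],[0,0,0],0]]'; python3 -c "
from h import *
st()
for n in('wrist','top'):
  im,d=arm.get_image(n); cv2.imwrite(f'pics/{n}7.png',im[:,:,::-1])"
```

```text
clock: 10.58
position: [0.4944, 0.1514, 0.1559]
ee_rot: [-3.136, -0.187, -0.0]
force: [-0.1, -0.3, 0.2]
width: 0.006
clock: 11.45
position: [0.4673, 0.1946, 0.1559]
ee_rot: [-3.136, -0.189, 0.0]
force: [0.9, -0.5, 0.4]
width: 0.007
t 11.45 own [-0.2446  0.0521  0.1559] F own [ 0.87 -0.58  0.41] w 0.007
tool axes own [[1.0, 0.001, -0.0], [0.001, -1.0, 0.0], [-0.0, -0.0, -1.0]]
```

View pics/wrist7.png

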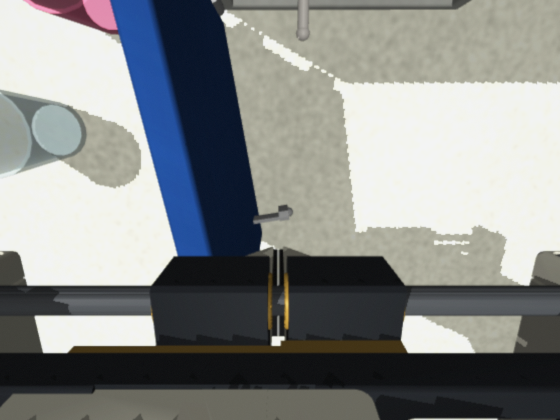

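View pics/top7.png

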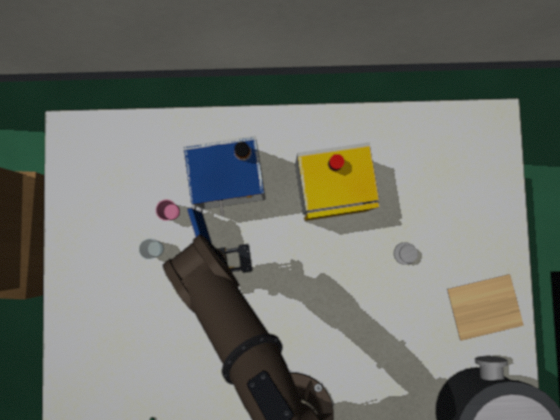

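The wrist view shows the door nearly square (left edge from (115,0) to (180,255)), and the beaker at (50,130) is clear of it. Measuring the angle before the last push.

```bash
cat >> h.py <<'E'
def ang():
    im,d,P=cloud('wrist'); Q=(P-O)@C
    hsv=cv2.cvtColor(im,cv2.COLOR_RGB2HSV); b=(hsv[...,0]>95)&(hsv[...,0]<130)&(hsv[...,1]>120)&(d>0)
    t=b&(abs(Q[...,2]-.197)<.006)&(Q[...,0]<-.105)&(Q[...,0]>-.32)
    q=Q[t]; print(t.sum(),'top strip',np.percentile(q,[1,50,99],axis=0).round(3).tolist())
    v=np.linalg.svd(q[:,:2]-q[:,:2].mean(0),full_matrices=False)[2][0]; v=v*np.sign(-v[0])
    print('door angle',np.arctan2(-v[0],-v[1]))
    return im
E
python3 -c "
from h import *
ang()"
```

```text
11043 top strip [[-0.219, 0.08, 0.192], [-0.169, 0.092, 0.198], [-0.133, 0.104, 0.2]]
door angle 1.406587603671152
```

```bash
python3 -m pendant '[[[-0.002,-0.0084,0],[0,0,0],0],[[-0.002,-0.0084,0],[0,0,0],0],[[-0.001,-0.009,0],[0,0,0],0],[[0,0,0],[0,0,0],0]]'; python3 -c "
from h import *
st()
cv2.imwrite('pics/w8.png',ang()[:,:,::-1])"
```

```text
clock: 12.1
position: [0.4593, 0.2199, 0.156]
ee_rot: [-3.135, -0.19, 0.0]
force: [0.1, -0.4, -0.0]
width: 0.009
t 12.1 own [-0.2495  0.0783  0.156 ] F own [ 0.1  -0.42 -0.02] w 0.009
tool axes own [[1.0, 0.001, -0.0], [0.001, -1.0, 0.001], [-0.0, -0.001, -1.0]]
10533 top strip [[-0.224, 0.099, 0.192], [-0.175, 0.106, 0.198], [-0.139, 0.113, 0.2]]
door angle 1.563969266444306
```

Door at about 1.56 rad. Backing off to the right, then up and away.

```bash
python3 -m pendant '[[[0,0.02,0],[0,0,0],0],[[0,0.03,0],[0,0,0],0],[[0,0.03,0],[0,0,0],0],[[0,0.02,-0.03],[0,0,0],0],[[-0.02,0.02,-0.04],[0,0,0],0],[[-0.02,0.03,-0.03],[0,0,0],0],[[0,0,0],[0,0,0],0],[[0,0,0],[0,0,0],0]]'; python3 -c "
from h import *
st()
cv2.imwrite('pics/w9.png',ang()[:,:,::-1])
for n in('top','scene'):
    im,d,P=cloud(n); cv2.imwrite(f'pics/{n}9.png',im[:,:,::-1])
    for l in('jar','discs','beaker','flange','yellow_door'):
        for r in arm.masks_of(n,l)[:2]:
            q=r['pixels']&(d>0); print(n,l,round(r['conf'],2),np.median(P[q],0).round(3))
"
```

```text
clock: 13.15
position: [0.4379, 0.0652, 0.2557]
ee_rot: [-3.136, -0.187, -0.0]
force: [-0.4, 0.3, -0.2]
width: 0.003
t 13.15 own [-0.2893 -0.0728  0.2557] F own [-0.33  0.33 -0.19] w 0.003
tool axes own [[1.0, -0.001, 0.0], [-0.001, -1.0, 0.0], [0.0, -0.0, -1.0]]
3248 top strip [[-0.281, 0.098, 0.191], [-0.238, 0.101, 0.197], [-0.174, 0.111, 0.2]]
door angle 1.6168058969026713
top jar 0.57 [ 0.72  -0.129  0.249]
top jar 0.48 [0.757 0.116 0.253]
top discs 0.71 [ 0.72  -0.127  0.249]
top beaker 0.96 [0.621 0.364 0.025]
top beaker 0.62 [0.508 0.417 0.037]
top flange 0.88 [ 0.472 -0.354  0.046]
top flange 0.28 [ 0.673 -0.134  0.199]
top yellow_door 0.81 [ 0.595 -0.147  0.195]
scene jar 0.81 [0.761 0.124 0.254]
scene jar 0.59 [0.524 0.257 0.196]
scene discs 0.91 [ 0.723 -0.123  0.247]
scene beaker 0.66 [0.616 0.357 0.013]
scene beaker 0.61 [0.499 0.408 0.03 ]
scene flange 0.78 [ 0.474 -0.351  0.043]
scene yellow_door 0.62 [ 0.675 -0.102  0.199]
scene yellow_door 0.6 [ 0.597 -0.127  0.196]
```

View pics/top9.png

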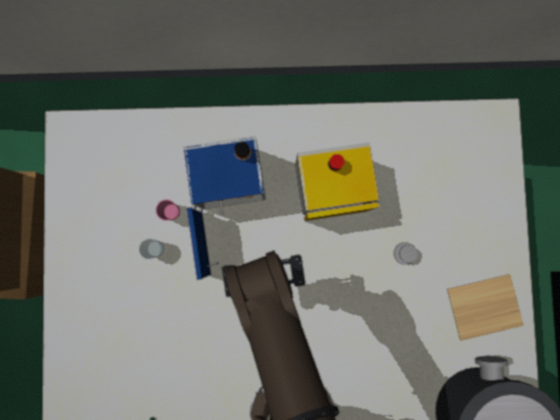

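View pics/w9.png

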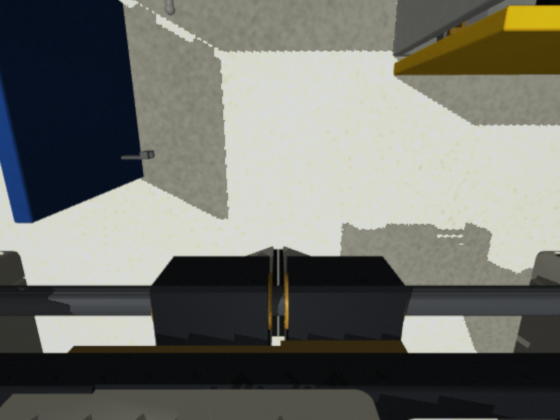

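View pics/scene9.png

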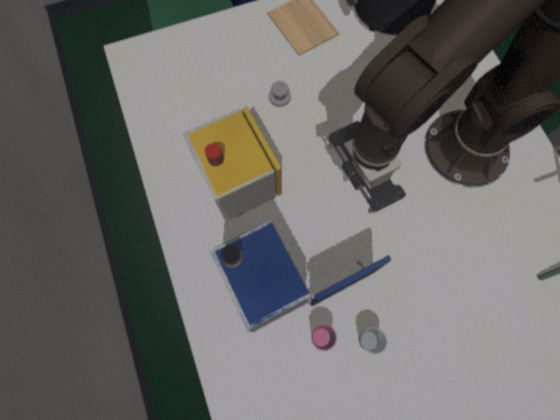

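The door stands square in both views: from (195,210) to (205,277) in the top picture, and from (312,300) to (388,260) in the scene picture. Everything else is where it was. The last wrist angle (1.617) came from a strip cut off by the picture's edge, so I check the angle with the fixed cameras before handing in.

Run:
```python
from h import *
for n in('top','scene'):
    im,d,P=cloud(n); Q=(P-O)@C
    t=(d>0)&(abs(Q[...,2]-.197)<.008)&(Q[...,0]<-.105)&(Q[...,0]>-.32)&(abs(Q[...,1]-.107)<.03)
    q=Q[t]; k=np.polyfit(q[:,0],q[:,1],1)[0]
    print(n,len(q),np.percentile(q,[1,99],axis=0).round(3).tolist(),'angle',np.pi/2-np.arctan(k))
s=arm.observe(); print(s['clock'],s['force'],abs(s['dq']).max())
arm.sign_off()
```

```text
top 375 [[-0.282, 0.098, 0.191], [-0.107, 0.113, 0.203]] angle 1.5658546620460412
scene 490 [[-0.282, 0.098, 0.192], [-0.107, 0.112, 0.202]] angle 1.566241112153019
13.9 [1.05963248 0.16869349 0.2060046 ] 0.001975614100860227
the job is handed in; nothing more can be done
```

The blue cabinet is open and its door stands about square to the cabinet. I handed the job in at 13.9 s.

- **Press:** I pressed the door near its free edge with the shut fingertips, up to about 13 N (about 10 N square to the door) once it reached its stop. I then backed away and the door sprang ajar by itself to about 0.4 rad.
- **Open:** I brought the fingers round the free edge through the gap between the cabinets and pushed the inner face along its arc. The force readings between moves were about 1 N. I then withdrew the hand clear of everything.
- **Last checks:** The top and scene cameras both give a door angle of 1.566 rad (about 90°). The one disagreement was the wrist camera's last reading of 1.617 rad. That reading is past the door's stop at 1.6, and only part of the door's top edge was in view, so I discounted it.
- **Other things:** The yellow door still looks shut. The jar, discs, beaker, flange and pink look-alike are where they were, to within about 2 mm.

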